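# Fit a fresh filter cassette in the bench dust extractor

### The arm

A 7-joint arm with a two-finger parallel gripper is mounted at the origin on a cart in front of the work surface, level with it; the furniture and walls round the work are solid. World frame = base frame: x ahead of the robot, y to its left, z up, the work surface at z = 0. Lengths are in m, angles in rad, forces in N, time in s.
With the tool pointing down it reaches from about 0.425 to 0.925 m from the base axis. Payload 6.8 kg.
Tool frame: the origin (TCP) lies midway between the tips of the shut fingers; the grasp point (between the pads) lies 19 mm behind it; z points along the fingers, y is the direction in which the jaws open and shut (so a half turn about z gives the same grasp; the last joint's range is limited). The gripper opens to 85 mm and grips with 20 to 120 N. Pads are 22 mm wide; open, the fingers measure 114 mm over their backs; the gripper's body (76 mm by 85 mm) begins 54 mm behind the grasp point. The pads swing forward as they close: fully open they stand 13 mm farther back than shut.
Start: joints at [-1.231, 0.477, 0.022, 1.555, -0.011, 1.109, -0.083], TCP at [0.292, 0.608, 0.231] pointing down, gripper open.
Joint ranges: [-2.96, 2.96], [-0.34, 2.1], [-1.41, 1.46], [0.24, 2.44], [-1.37, 4.51], [0.17, 1.92], [-2.96, 2.96]. Speed limits (rad/s): [2.39, 2.39, 3.14, 3.14, 3.14, 3.14, 3.14].

### API

Orientations are given as a rotation vector (axis times angle).
In Python, from bench import r gives the robot as it stands. The module is installed in compiled form; this text tells all that it offers.
- The arm moves only by the tool apply_moves, never from a script. Its argument "plan" is a list that holds one entry, the list of rows, each a list of 7 numbers: the turn, a rotation vector about the tool's x, y, z scaled (see below), then the shift along the tool's x, y, z scaled (see below), then the closure, from -1 (fully open) to 1 (shut). In form: [[[wx, wy, wz, tx, ty, tz, grip], ...]]. A call has 1 to 12 rows; each row is the pose to reach, as a shift and turn from the pose commanded when the call began, along the tool's axes at that moment, turning the shorter way round; what a row does not reach only later rows make up. The controller multiplies each number of a shift by 0.4 m and each number of a turn by 180 degrees. A row lasts 1/12 s, in which the tool goes at most 41.7 mm and 7.16 degrees, less where a joint would pass 70% of its speed; a pose out of reach is approached as far as the arm can. A call with a number of a shift or a turn outside -1 to 1 is refused whole. A call with a gripper value outside its range is refused whole. The fingers move at their own pace and stop on an object; "force" is the grip in N (left out, the last holds). Time passes only in rows, so rows that repeat a pose let the fingers close. It gives the time, the measured TCP pose, the force and the opening at its end, in the units of the state.
- r.get_obs(): the state, without advancing time (a new reading comes with each control period).
- r.grab_frame(name): name is "scene" or "top" or "wrist"; returns a dict with "pixels" (400x640x3 uint8, blue, green, red), "fx", "fy", "cx", "cy" (pixels), "pose" (4x4, takes a point from camera to world coordinates). Camera axes: x right, y up, looking along -z (the intrinsics and any distortion apply to the point x, -y, -z); pixel columns grow to the right and rows downward; lengths in m; the calibration is good to about 2 mm. A picture is of the moment at which its call begins. There is no depth.
- r.hand_in(): hands the job in, once; it reports no verdict.
The state is a dict: "clock": time; "joints": joint angles; "qvel": joint speeds; "tau": joint torques, N m; "tcp_pos": TCP position; "orientation": TCP orientation; "contact_force": force on the tool from outside, world axes, zero at the start; "moment": the same for the moment, N m; "grip_width": finger opening in m.
Only numpy, scipy, OpenCV 4.12 (cv2) and the standard library are available. Lean on these libraries where they do the work, as an engineer would, in place of code of your own. Each camera call takes 0.05 s, during which the arm holds its last target. There are 200 camera calls.

### The job

Put the fresh filter cassette (clean white pleats) into the empty bay of the dust extractor: swing the extractor's latch fully open, tuck the cassette's tongue under the metal lip at the front of the bay and lower its other end until the cassette lies level and fully home. Then swing the latch fully closed over it and let go. Leave the dirty cassette and everything else on the bench where it is.

Things in the scene. Friction and masses are not known exactly. Their poses are not given: they have to be found in the camera images.
- extractor: Bench dust extractor, fixed: white box 234x155 mm, open filter bay in its deck, taller grey blower hood behind. Origin on the bench straight below the centre of the bay; x axis from the lip to the hood, y left, z up. In its frame, mm: box x -84..150, y -89..66, deck top z 80; hood x 72..150 over the whole width, top z 130 (knob to 145). A seated cassette has the extractor's axes and its centre at 0, 0, 69.
- bay_seat (a point): Middle of the bay at the height where a cassette's underside rests, 58 mm above the bench, 22 mm below the deck; extractor's axes. Rubber ledges along both sides and the far end carry it. Bay walls: sides at y = -44 and 44 mm, far wall (the hood's face) at x = 72 mm. A seated cassette has 2 mm of play to each side and its frame is flush with the deck.
- bay_lip (a point): Middle of the lower free edge of the metal lip at the near end of the bay: 58.5 mm from the bay's centre, 72 mm above the bench; extractor's axes. The lip is 8 mm thick; the pocket under it goes 13.5 mm in from this edge and 28 mm down. As the hood stands in the way, the tongue gets under the lip only with the cassette tipped about 28 to 40 degrees, tongue end low.
- latch (a joint): Latch bar turning about an upright pivot on the deck, right of the bay. 0 = closed: 40 mm inner arm points across the bay's edge, 2.5 mm above the deck and 16 mm over the cassette's frame, outer arm away from the bay. Grows clockwise seen from above; 1.6 rad = fully open, both arms along the bay's edge, knob toward the near end. Stays where it is left, about 1 N at the knob turns it. Starts at 0 to 0.4.
- latch_knob (a point): Middle of the latch's upright round black knob: 14 mm diameter, 88 to 120 mm above the bench, 46 mm from the pivot; the flat arm below it has its top at 88.5 mm.
- latch_pivot (a point): Pivot axis of the latch, at the deck (80 mm above the bench); 26 mm toward the hood and 66 mm to the right of the bay's centre. The pivot's head stands 13 mm above the deck.
- fresh_filter_center (a point): Fresh cassette, loose, about 220 g: grey frame, white pleats, blue grip rib on top. Point at its middle, 11 mm above its underside; x from tongue to heel, z up. In mm from here: frame x -50..70, y -42..42, z -5..11; black foot x -46..67, y -39.5..39.5, z -11..-5; tongue x -70..-50, y -30..30, z -7..1; rib x -35..45, y -7..7, z 11..45. Grip the rib across its 14 mm near x = 5 (centre of mass).
- used_filter_center (a point): Used cassette, loose: same shape and axes, but its pleats are brown with dust. Stays on the bench.
- wash_bottle_mid (a point): White wash bottle with a blue cap and bent spout, 63x92x182 mm, loose bystander; point 80 mm up.
- beaker_mid (a point): Clear beaker, 57 mm across, 79 mm tall, loose bystander; point on its axis half-way up.

How it is judged:
By the outcome, as a careful person would: the job done as asked, in the order asked, and still so for the second after the job is handed in, with the robot touching nothing.
It also fails if it takes over 67 s, if anything falls off the work surface, if the arm or the gripper's body presses on something with over 40 N, if the wrist force passes 120 N, or if a joint passes its speed limit or range.

## Working session

There is one attempt and no reset: what is moved stays moved. The work goes in short steps, Python scripts to look and compute and a tool call to move; the robot and the scene stay as the last step left them, time stands still between calls to the robot, and variables do not carry over. Pictures are saved under pics/ and viewed, on a budget of 10 in all, crops included, one or two more only if the job needs it, and the job is handed in when it is done.

Besides the shell and the picture viewer there is one more tool, called by a JSON object that holds its "api" and its "payload", one argument or row to a line. apply_moves: Moves the arm, as the interface text tells. Its arguments: {"type":"object","properties":{"plan":{"type":"array","items":{"type":"array","items":{"type":"array","items":{"type":"number","minimum":-1,"maximum":1}}}},"force":{"type":"number"}},"required":["plan"]}

```bash
mkdir -p pics
cat > h.py <<'E'
import numpy as np, cv2
from scipy.spatial.transform import Rotation as R
from bench import r
def ray(f,u,v):
    d=np.array([(u-f['cx'])/f['fx'],-(v-f['cy'])/f['fy'],-1.]); P=np.array(f['pose']); return P[:3,3],P[:3,:3]@d
def at(f,u,v,z):
    o,d=ray(f,u,v); return o+d*(z-o[2])/d[2]
def proj(f,p):
    P=np.array(f['pose']); c=P[:3,:3].T@(np.asarray(p)-P[:3,3]); return np.array([f['cx']+f['fx']*c[0]/-c[2], f['cy']+f['fy']*c[1]/c[2]])
def save(f,n): cv2.imwrite('pics/'+n,f['pixels'])
E
python3 - <<'E'
from h import *
import pickle
print(r.get_obs())
for n in('scene','top'):
    f=r.grab_frame(n); save(f,n+'0.png'); pickle.dump(f,open(n+'0.pkl','wb')); print(n,[k for k in f],f['fx'],f['fy'],f['cx'],f['cy'],np.round(f['pose'],3))
E
```

```text
{'clock': 0.0, 'joints': array([-1.2310939 ,  0.47779274,  0.02229778,  1.55643749, -0.01151555,
        1.10928923, -0.08309628]), 'qvel': array([-0.00202981, -0.00055214,  0.00174328,  0.00107256, -0.0018426 ,
       -0.00074723,  0.00024946]), 'tau': array([-1.46516404e-04, -5.96459234e+01,  1.60778258e+00, -2.81176096e+01,
        1.25245628e-02,  9.57439392e-03, -7.10481615e-06]), 'tcp_pos': array([0.29199781, 0.60792709, 0.23033572]), 'orientation': array([-6.97391349e-01, -3.06289891e+00,  2.78685105e-03]), 'contact_force': array([ 1.07690428,  0.35063628, -1.0400104 ]), 'moment': array([-0.00994264,  0.02346689,  0.01796914]), 'grip_width': 0.08543761439679202}
scene ['pixels', 'fx', 'fy', 'cx', 'cy', 'pose'] 395.2056701913216 395.2056701913216 324.04627462211005 209.78120385361558 [[ 0.739  0.453 -0.499  0.153]
 [-0.674  0.487 -0.556 -0.582]
 [-0.009  0.747  0.665  0.695]
 [ 0.     0.     0.     1.   ]]
top ['pixels', 'fx', 'fy', 'cx', 'cy', 'pose'] 500.5448322508439 500.5448322508439 313.5732980273262 202.2367212265688 [[ 0.004  0.995 -0.101  0.464]
 [-1.     0.005  0.006 -0.062]
 [ 0.006  0.101  0.995  1.454]
 [ 0.     0.     0.     1.   ]]
```

View pics/top0.png

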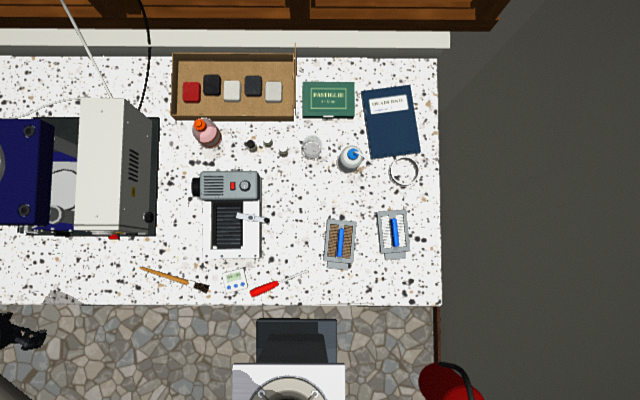

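View pics/scene0.png

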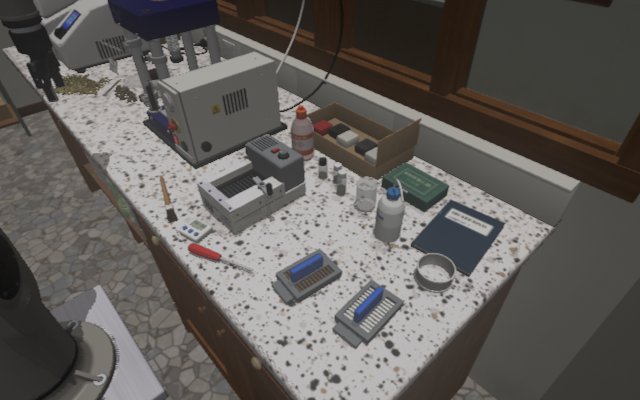

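The top view shows the extractor around (230,215) with the hood away from the robot. The used cassette is at (340,242), and the fresh one with white pleats is at (393,233), tongue toward the robot. I'll enlarge both areas.

Run:
```python
from h import *
import pickle
f=pickle.load(open('top0.pkl','rb')); p=f['pixels']
a=cv2.resize(p[165:265,190:275],None,fx=6,fy=6,interpolation=cv2.INTER_CUBIC)
b=cv2.resize(p[200:265,372:417],None,fx=6,fy=6,interpolation=cv2.INTER_CUBIC)
c=np.zeros((600,790,3),np.uint8); c[:,:510]=a; c[:390,515:785]=b
for i in range(0,85,10): cv2.putText(c,str(190+i),(i*6,10),0,.35,(0,0,255),1); cv2.line(c,(i*6,0),(i*6,600),(0,0,255) ,1) if i%20==0 else 0
for i in range(0,100,10): cv2.line(c,(0,i*6),(8,i*6),(0,0,255),2); cv2.putText(c,str(165+i),(10,i*6+4),0,.35,(0,0,255),1)
for i in range(0,45,10): cv2.putText(c,str(372+i),(515+i*6,10),0,.35,(0,0,255),1); cv2.line(c,(515+i*6,0),(515+i*6,390),(0,0,255),1) if i%20==0 else 0
for i in range(0,65,10): cv2.line(c,(515,i*6),(523,i*6),(0,0,255),2); cv2.putText(c,str(200+i),(525,i*6+4),0,.35,(0,0,255),1)
cv2.imwrite('pics/crop.png',c)
```

```text
(no output)
```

View pics/crop.png

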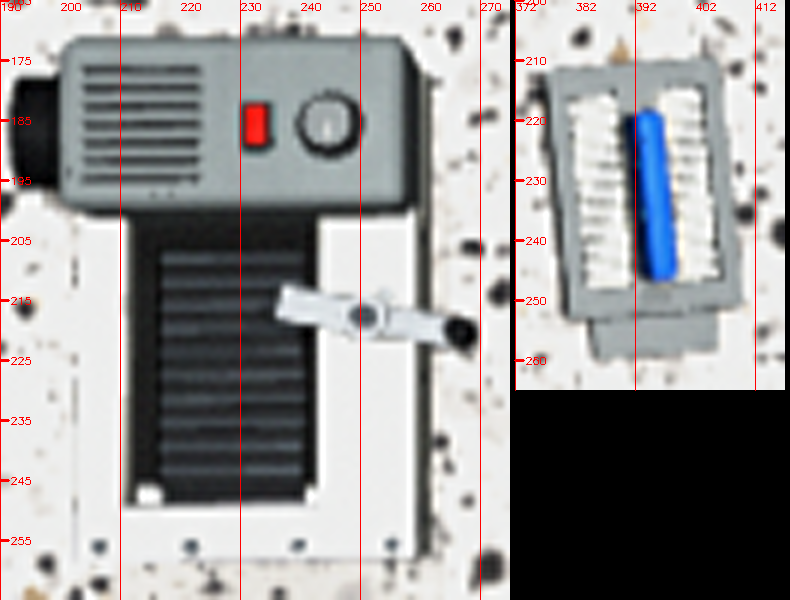

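```bash
cat >> h.py <<'E'
from scipy.optimize import least_squares
def fit(f,pts,uv,x0):
    pts=np.array(pts,float)/1e3
    def w(q): 
        c,s=np.cos(q[2]),np.sin(q[2]); return np.c_[q[0]+c*pts[:,0]-s*pts[:,1],q[1]+s*pts[:,0]+c*pts[:,1],pts[:,2]]
    g=lambda q:(np.array([proj(f,p) for p in w(q)])-uv)
    s=least_squares(lambda q:np.nan_to_num(g(q)).ravel(),x0); return s.x,g(s.x)
E
python3 - <<'E'
from h import *
import pickle
f=pickle.load(open('top0.pkl','rb'))
n=np.nan
E_=np.array([[123,503],[316,503],[128,215],[318,215],[418,n],[n,558],[60,38],[412,38],[412,212],[60,212],[362,317]],float)/6+[190,165]
Pe=[[-58.5,44,80],[-58.5,-44,80],[60,44,80],[60,-44,80],[0,-89,80],[-84,0,80],[150,66,130],[150,-89,130],[72,-89,130],[72,66,130],[26,-66,93]]
q,e=fit(f,Pe,E_,[.5,.1,0]); print(np.round(q,4)); print(np.round(e,1).tolist())
F_=(np.array([[548,68],[716,57],[740,305],[568,320],[648,108],[662,280],[592,362],[718,350]],float)-[515,0])/6+[372,200]
Pf=[[70,42,22],[70,-42,22],[-50,-42,22],[-50,42,22],[45,0,56],[-35,0,56],[-70,30,12],[-70,-30,12]]
q2,e=fit(f,Pf,F_,[.5,-.2,0]); print(np.round(q2,4)); print(np.round(e,1).tolist())
k=at(f,190+460/6,165+332/6,.12);p=at(f,190+362/6,165+317/6,.093);print(k,p,np.linalg.norm((k-p)[:2]))
# wash bottle / beaker positions
print(at(f,350,155,.18),at(f,312,147,.079), at(f,341,242,.056))
E
```

```text
[ 0.5347  0.1673 -0.0015]
[[-0.1, -0.7], [-0.0, -0.5], [0.2, 4.1], [0.5, 4.3], [-0.2, nan], [nan, -0.3], [0.5, -1.7], [-0.1, -1.3], [-0.6, -1.3], [-0.4, -1.7], [0.4, -0.6]]
[ 0.5175 -0.2994  0.0791]
[[-0.6, 0.1], [0.4, -0.3], [0.4, 0.2], [-0.3, -0.0], [-0.0, 0.2], [0.3, 0.1], [0.0, -0.4], [-0.2, 0.1]]
[0.55048673 0.05537556 0.12      ] [0.55883402 0.10226436 0.093     ] 0.04762600867876961
[ 0.71666268 -0.16275477  0.18      ] [ 0.7587381  -0.06471087  0.079     ] [ 0.49514385 -0.14676828  0.056     ]
```

```bash
cat >> h.py <<'E'
def down(jaw_deg):
    "tool pointing down, jaw axis (tool y) at world angle jaw_deg"
    a=np.radians(jaw_deg); y=np.array([np.cos(a),np.sin(a),0]); z=np.array([0,0,-1.]); return R.from_matrix(np.c_[np.cross(y,z),y,z])
def rows(wps,p0=None,R0=None):
    o=r.get_obs(); p0=o['tcp_pos'] if p0 is None else np.array(p0); R0=R.from_rotvec(o['orientation']) if R0 is None else R0
    for p,Rt in wps:
        t=R0.inv().apply(np.array(p)-p0)/.4; w=(R0.inv()*Rt).as_rotvec()/np.pi
        d=np.linalg.norm(t)*.4
        print(np.round(np.r_[w,t],4).tolist(),'rows>=%.1f'%max(d/.0417,np.linalg.norm(w)*180/7.16))
E
python3 - <<'E'
from h import *
import pickle
f=pickle.load(open('top0.pkl','rb'))
for z in(.1,.25):print(at(f,150,235,z),at(f,135,240,z))
D=down(135)
R0=R.from_rotvec(r.get_obs()['orientation'])
rows([([.36,.40,.26],D),([.42,.25,.26],D)])
rows([([.45,.08,.24],D),([.49,.02,.22],D)],p0=[.42,.25,.26],R0=D)
E
```

```text
[0.51072878 0.37081135 0.1       ] [0.497112   0.41060477 0.1       ]
[0.50560584 0.32290606 0.25      ] [0.49349782 0.3582903  0.25      ]
[-0.0005, -0.0003, -0.3925, -0.3783, -0.3952, -0.0732] rows>=9.9
[-0.0005, -0.0003, -0.3925, -0.6759, -0.6683, -0.0728] rows>=9.9
[0.0, 0.0, 0.0, 0.2475, -0.3536, 0.05] rows>=4.2
[0.0, 0.0, 0.0, 0.2828, -0.5303, 0.1] rows>=5.8
```

{"api": "apply_moves", "payload": {
  "plan": [
    [[0, 0, -0.15, -0.378, -0.395, -0.073, -1], [0, 0, -0.39, -0.378, -0.395, -0.073, -1], [0, 0, -0.39, -0.378, -0.395, -0.073, -1], [0, 0, -0.39, -0.378, -0.395, -0.073, -1], [0, 0, -0.39, -0.378, -0.395, -0.073, -1], [0, 0, -0.39, -0.676, -0.668, -0.073, -1], [0, 0, -0.39, -0.676, -0.668, -0.073, -1], [0, 0, -0.39, -0.676, -0.668, -0.073, -1], [0, 0, -0.39, -0.676, -0.668, -0.073, -1], [0, 0, -0.39, -0.676, -0.668, -0.073, -1], [0, 0, -0.39, -0.676, -0.668, -0.073, -1], [0, 0, -0.39, -0.676, -0.668, -0.073, -1]]
  ]
}}

```text
clock: 1.1
tcp_pos: [0.4206, 0.2492, 0.2604]
orientation: [1.186, -2.909, 0.0]
contact_force: [-1.2, 0.5, -1.0]
grip_width: 0.0855
```

{"api": "apply_moves", "payload": {
  "plan": [
    [[0, 0, 0, 0.2475, -0.354, -0.05, -1], [0, 0, 0, 0.2475, -0.354, -0.05, -1], [0, 0, 0, 0.2475, -0.354, -0.05, -1], [0, 0, 0, 0.2475, -0.354, -0.05, -1], [0, 0, 0, 0.2475, -0.354, -0.05, 0.2], [0, 0, 0, 0.2475, -0.354, -0.05, 0.2], [0, 0, 0, 0.2475, -0.354, -0.05, 0.2]]
  ]
}}

```text
clock: 1.68
tcp_pos: [0.4489, 0.0818, 0.2804]
orientation: [-1.191, 2.907, 0.001]
contact_force: [0.0, 0.4, -0.3]
grip_width: 0.0513
```

Run:
```python
from h import *
import pickle
f=r.grab_frame('wrist'); save(f,'w1.png'); pickle.dump(f,open('w1.pkl','wb'))
o=r.get_obs();print(o['clock'],o['tcp_pos'],o['orientation'],o['grip_width'],o['joints'],o['contact_force']);print(f['fx'],np.round(f['pose'],3))
```

```text
1.7333 [0.44875983 0.08246493 0.28027021] [ 1.19349985e+00 -2.90587852e+00 -1.12268603e-03] 0.04412621618301016 [-0.43522721  0.05768768  0.12285052  2.00002372 -0.00878335  1.08454974
  2.04174898] [ 0.10565333  0.18952161 -0.53567075]
290.03028543654534 [[-0.7   -0.678 -0.223  0.392]
 [ 0.714 -0.665 -0.221  0.025]
 [ 0.001 -0.314  0.949  0.423]
 [ 0.     0.     0.     1.   ]]
```

View pics/w1.png

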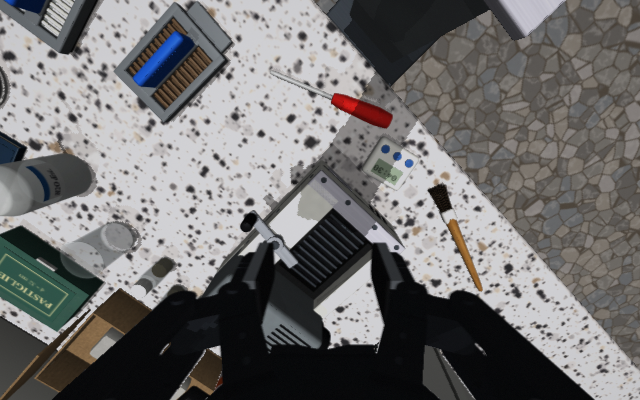

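The wrist view shows the extractor at (310,240), with the knob at (250,221) and the latch pivot near (278,242). I'll enlarge it to pin down the extractor pose.

Run:
```python
from h import *
import pickle
f=pickle.load(open('w1.pkl','rb')); c=cv2.resize(f['pixels'][155:305,225:415],None,fx=4,fy=4,interpolation=cv2.INTER_CUBIC)
cv2.imwrite('pics/w1c.png',c)
```

```text
(no output)
```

View pics/w1c.png

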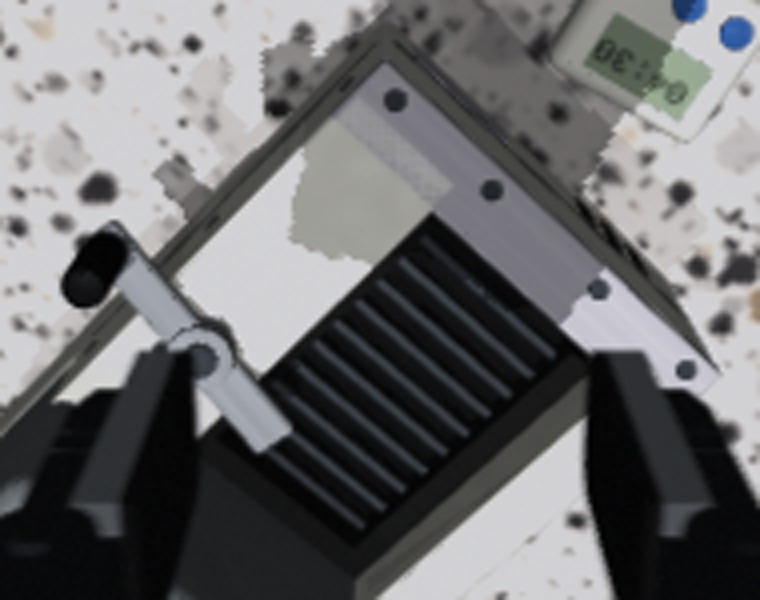

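Run:
```python
from h import *
import pickle
f=pickle.load(open('w1.pkl','rb')); t=pickle.load(open('top0.pkl','rb'))
n=np.nan
C=lambda a:np.array(a,float)/4+[225,155]
U=C([[385,65],[720,372],[434,213],[588,355],[202,356]])
P=[[-84,-89,80],[-84,66,80],[-58.5,-44,80],[-58.5,44,80],[26,-66,93]]
q,e=fit(f,P,U,[.53,.16,0]);print(np.round(q,4),np.round(e,1).tolist())
E_=np.array([[123,503],[316,503],[128,n],[318,n],[418,n],[n,558],[60,38],[412,38],[412,212],[60,212],[362,317]],float)/6+[190,165]
Pe=[[-58.5,44,80],[-58.5,-44,80],[60,44,80],[60,-44,80],[0,-89,80],[-84,0,80],[150,66,130],[150,-89,130],[72,-89,130],[72,66,130],[26,-66,93]]
q,e=fit(t,Pe,E_,[.5,.1,0]); print(np.round(q,4)); print(np.round(e,1).tolist())
k=at(f,*C([82,287]),.12);p=at(f,*C([202,356]),.093);print(k,p,np.linalg.norm((k-p)[:2]),np.arctan2(-(k-p)[0],-(k-p)[1]))
```

```text
[0.5318 0.167  0.0105] [[-1.5, -3.1], [-0.5, -0.3], [-1.9, -1.5], [7.0, 6.1], [-2.7, 0.2]]
[0.5318 0.1671 0.0021]
[[0.0, 0.4], [0.1, 0.5], [0.2, nan], [0.5, nan], [-0.1, nan], [nan, 0.7], [0.3, -0.6], [-0.3, -0.4], [-0.7, -0.4], [-0.4, -0.6], [0.4, 0.3]]
[0.55002723 0.05819654 0.12      ] [0.55594718 0.10355389 0.093     ] 0.04574205209915345 0.1297842886409053
```

Run:
```python
from h import *
import pickle
f=pickle.load(open('w1.pkl','rb'))
C=lambda a:np.array(a,float)/4+[225,155]
q,e=fit(f,[[-84,-89,80],[-84,66,80],[-58.5,-44,80],[26,-66,93]],C([[385,65],[720,372],[434,213],[202,356]]),[.53,.16,0]);print(np.round(q,4),np.round(e,1).tolist())
D=down(135); piv=np.array([.558,.101])
w=lambda th,r_=.046:[*(piv+r_*np.array([-np.sin(th),-np.cos(th)])),.096]
rows([([.55,.056,.15],D),([.55,.056,.096],D)])
print('arc'); rows([(w(t),D) for t in(.3,.5,.7,.9,1.1,1.3,1.5,1.62)],p0=[.55,.056,.096],R0=D)
```

```text
[0.5316 0.1698 0.0109] [[0.2, -1.7], [1.0, 0.9], [-0.2, -0.2], [-0.9, 1.4]]
[0.0002, 0.0, -0.0019, -0.1335, -0.2252, 0.3255] rows>=4.0
[0.0002, 0.0, -0.0019, -0.1335, -0.2253, 0.4605] rows>=5.1
arc
[0.0, 0.0, 0.0, 0.008, 0.0118, 0.0] rows>=0.1
[0.0, 0.0, 0.0, 0.0167, 0.033, 0.0] rows>=0.4
[0.0, 0.0, 0.0, 0.0209, 0.0556, 0.0] rows>=0.6
[0.0, 0.0, 0.0, 0.0206, 0.0786, 0.0] rows>=0.8
[0.0, 0.0, 0.0, 0.0157, 0.101, 0.0] rows>=1.0
[0.0, 0.0, 0.0, 0.0064, 0.122, 0.0] rows>=1.2
[0.0, 0.0, 0.0, -0.0068, 0.1408, 0.0] rows>=1.4
[0.0, 0.0, 0.0, -0.0165, 0.1506, 0.0] rows>=1.5
```

{"api": "apply_moves", "payload": {
  "plan": [
    [[0, 0, -0.002, -0.1335, -0.225, 0.2, 0.2], [0, 0, -0.002, -0.1335, -0.225, 0.3255, 0.2], [0, 0, -0.002, -0.1335, -0.225, 0.3255, 0.2], [0, 0, -0.002, -0.1335, -0.225, 0.3255, 0.2], [0, 0, -0.002, -0.1335, -0.225, 0.3255, 0.2], [0, 0, -0.002, -0.1335, -0.225, 0.4, 0.2], [0, 0, -0.002, -0.1335, -0.225, 0.46, 0.2], [0, 0, -0.002, -0.1335, -0.225, 0.46, 0.2], [0, 0, -0.002, -0.1335, -0.225, 0.46, 0.2]]
  ]
}}

```text
clock: 2.48
tcp_pos: [0.5492, 0.0555, 0.096]
orientation: [1.202, -2.9, -0.002]
contact_force: [0.9, -0.1, -0.1]
grip_width: 0.034
```

{"api": "apply_moves", "payload": {
  "plan": [
    [[0, 0, 0, 0, 0, 0, 0.8], [0, 0, 0, 0, 0, 0, 1], [0, 0, 0, 0, 0, 0, 1], [0, 0, 0, 0, 0, 0, 1], [0, 0, 0, 0, 0, 0, 1], [0, 0, 0, 0, 0, 0, 1]]
  ],
  "force": 20
}}

```text
clock: 2.98
tcp_pos: [0.5514, 0.0551, 0.0982]
orientation: [-1.2, 2.9, 0.001]
contact_force: [-1.9, 4.0, 8.4]
grip_width: 0.0131
```

{"api": "apply_moves", "payload": {
  "plan": [
    [[0, 0, 0, 0.002, 0, -0.01, 1], [0, 0, 0, 0.008, 0.012, -0.01, 1], [0, 0, 0, 0.0167, 0.033, -0.01, 1], [0, 0, 0, 0.021, 0.0556, -0.01, 1], [0, 0, 0, 0.0206, 0.0786, -0.01, 1], [0, 0, 0, 0.0157, 0.101, -0.01, 1], [0, 0, 0, 0.0064, 0.122, -0.01, 1], [0, 0, 0, -0.0068, 0.1408, -0.01, 1], [0, 0, 0, -0.0165, 0.152, -0.01, 1], [0, 0, 0, -0.0165, 0.152, -0.01, 1], [0, 0, 0, -0.0165, 0.152, -0.01, 1]]
  ]
}}

```text
clock: 3.9
tcp_pos: [0.5105, 0.1006, 0.0998]
orientation: [1.199, -2.9, -0.0]
contact_force: [-3.1, -0.6, -8.0]
grip_width: 0.0131
```

{"api": "apply_moves", "payload": {
  "plan": [
    [[0, 0, 0, 0.008, 0.008, 0, 1], [0, 0, 0, 0.012, 0.012, 0, 1], [0, 0, 0, 0.016, 0.016, 0, 1], [0, 0, 0, 0.016, 0.016, 0, 1]]
  ]
}}

```text
clock: 4.23
tcp_pos: [0.5094, 0.1012, 0.1013]
orientation: [-1.193, 2.892, -0.006]
contact_force: [17.6, -1.0, -24.2]
grip_width: 0.0132
```

{"api": "apply_moves", "payload": {
  "plan": [
    [[0, 0, 0, -0.016, -0.016, 0.005, 1], [0, 0, 0, -0.023, -0.009, 0.005, 1], [0, 0, 0, -0.027, -0.005, 0.005, 1], [0, 0, 0, -0.027, -0.005, 0.005, 1]]
  ]
}}

```text
clock: 4.57
tcp_pos: [0.5103, 0.1023, 0.0995]
orientation: [1.192, -2.9, 0.005]
contact_force: [-11.1, -14.3, 15.3]
grip_width: 0.0126
```

Run:
```python
from h import *
print(r.get_obs()['joints'])
D=down(135);D2=down(94.5)
F=np.array([.5175,-.2994]);c=F+.005*np.array([np.cos(.079),np.sin(.079)]);print(c)
rows([([*c,.16],D2)],p0=[.51,.1023,.22],R0=D)
rows([([*c,.028],D2)],p0=[*c,.16],R0=D2)
```

```text
[-0.43612124  0.40320237  0.14295713  2.04137424 -0.08056635  0.70819934
  2.10797614]
[ 0.52248441 -0.29900541]
[0.0, 0.0, 0.225, 0.6873, -0.7315, 0.15] rows>=9.7
[0.0, 0.0, 0.0, 0.0, 0.0, 0.33] rows>=3.2
```

{"api": "apply_moves", "payload": {
  "plan": [
    [[0, 0, 0, 0.007, -0.007, 0.003, 0.7], [0, 0, 0, 0.007, -0.007, 0.003, 0.2], [0, 0, 0, 0.007, -0.007, 0, 0.2], [0, 0, 0, 0.007, -0.007, -0.05, 0.2], [0, 0, 0, 0.007, -0.007, -0.15, 0.2], [0, 0, 0, 0.007, -0.007, -0.3, -0.5], [0, 0, 0, 0.007, -0.007, -0.3, -1], [0, 0, 0, 0.007, -0.007, -0.3, -1]]
  ]
}}

```text
clock: 5.23
tcp_pos: [0.5162, 0.1048, 0.2245]
orientation: [-1.195, 2.892, -0.0]
contact_force: [0.6, 0.3, -0.2]
grip_width: 0.0687
```

Run:
```python
from h import *
D2=down(94.5); rows([([.5225,-.299,.16],D2),([.5225,-.299,.027],D2)])
```

```text
[-0.0002, 0.004, 0.2245, 0.7033, -0.7254, 0.1571] rows>=9.8
[-0.0002, 0.004, 0.2245, 0.707, -0.7238, 0.4895] rows>=10.8
```

{"api": "apply_moves", "payload": {
  "plan": [
    [[0, 0.004, 0.2245, 0.703, -0.725, 0.05, -1], [0, 0.004, 0.2245, 0.703, -0.725, 0.05, -1], [0, 0.004, 0.2245, 0.703, -0.725, 0.05, -1], [0, 0.004, 0.2245, 0.703, -0.725, 0.05, -1], [0, 0.004, 0.2245, 0.703, -0.725, 0.05, -1], [0, 0.004, 0.2245, 0.703, -0.725, 0.05, -1], [0, 0.004, 0.2245, 0.703, -0.725, 0.05, -1], [0, 0.004, 0.2245, 0.703, -0.725, 0.05, -1], [0, 0.004, 0.2245, 0.703, -0.725, 0.05, -1], [0, 0.004, 0.2245, 0.703, -0.725, 0.157, -1], [0, 0.004, 0.2245, 0.703, -0.725, 0.157, -1], [0, 0.004, 0.2245, 0.703, -0.725, 0.157, -1]]
  ]
}}

```text
clock: 6.23
tcp_pos: [0.5154, -0.302, 0.1526]
orientation: [0.117, -3.123, 0.006]
contact_force: [-0.9, 0.3, 0.6]
grip_width: 0.0853
```

Run:
```python
from h import *
o=r.get_obs();print(o['tcp_pos'],o['joints']);rows([([.5225,-.299,.06],down(94.5)),([.5225,-.299,.027],down(94.5))])
```

```text
[ 0.51537066 -0.30198154  0.15258606] [ 0.09537038  0.46776747  0.43017465  1.83488551 -0.22742116  0.90126554
  2.27467073]
[-0.001, -0.0052, -0.0012, -0.0221, 0.0069, 0.2311] rows>=2.2
[-0.001, -0.0052, -0.0012, -0.0234, 0.0071, 0.3136] rows>=3.0
```

{"api": "apply_moves", "payload": {
  "plan": [
    [[-0.001, -0.005, -0.001, -0.022, 0.007, 0.1, -1], [-0.001, -0.005, -0.001, -0.022, 0.007, 0.2, -1], [-0.001, -0.005, -0.001, -0.022, 0.007, 0.26, -1], [-0.001, -0.005, -0.001, -0.022, 0.007, 0.26, -0.5], [-0.001, -0.005, -0.001, -0.022, 0.007, 0.26, -0.2]]
  ]
}}

```text
clock: 6.65
tcp_pos: [0.5254, -0.2958, 0.0516]
orientation: [-0.131, 3.136, 0.001]
contact_force: [-0.6, 0.1, 1.0]
grip_width: 0.0639
```

Run:
```python
from h import *
import pickle
o=r.get_obs();print(o['tcp_pos'],o['qvel'].round(3),o['contact_force']);rows([([.5225,-.299,.028],down(94.5))])
f=r.grab_frame('top'); pickle.dump(f,open('top1.pkl','wb'))
for _ in range(1):
    o=r.get_obs();print(o['tcp_pos']);
f=r.grab_frame('wrist'); save(f,'w2.png')
```

```text
[ 0.52542857 -0.2958272   0.0516226 ] [-0.002 -0.043  0.028 -0.035  0.004  0.004 -0.001] [-0.56741757  0.1039899   1.01886445]
[0.0001, 0.001, 0.0016, 0.0082, -0.0073, 0.059] rows>=0.6
[ 0.52638905 -0.29687259  0.05309257]
```

View pics/w2.png

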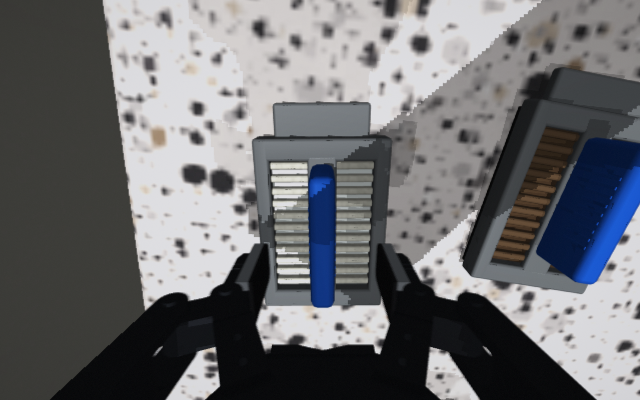

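The wrist view shows white pleats with the fingers straddling the blue rib at (321,235), well aligned, and the used cassette clear on the right. I'll lower and grip.

{"api": "apply_moves", "payload": {
  "plan": [
    [[0, 0, 0.0016, 0.0095, -0.0055, 0.04, -0.2], [0, 0, 0.0016, 0.0095, -0.0055, 0.063, -0.2], [0, 0, 0.0016, 0.0095, -0.0055, 0.063, -0.2], [0, 0, 0.0016, 0.0095, -0.0055, 0.063, 0.2], [0, 0, 0.0016, 0.0095, -0.0055, 0.063, 1], [0, 0, 0.0016, 0.0095, -0.0055, 0.063, 1], [0, 0, 0.0016, 0.0095, -0.0055, 0.063, 1], [0, 0, 0.0016, 0.0095, -0.0055, 0.063, 1], [0, 0, 0.0016, 0.0095, -0.0055, 0.063, 1]]
  ],
  "force": 60
}}

```text
clock: 7.5
tcp_pos: [0.5223, -0.2999, 0.0274]
orientation: [-0.121, 3.134, -0.001]
contact_force: [-1.2, 1.8, 5.4]
grip_width: 0.013
```

```bash
cat >> h.py <<'E'
E0=np.array([.531,.167]); EY=.003; G=np.array([.0048,0,.0164])
def cas(X,Z,a,Y=0,E=None,yaw=None,g=None):
    "TCP pose for cassette centre X,Y,Z mm in extractor frame, pitched a deg"
    E=E0 if E is None else E; yaw=EY if yaw is None else yaw; g=G if g is None else g
    Rz=R.from_euler('z',yaw); Rc=Rz*R.from_euler('y',-a,degrees=True)
    p=np.r_[E,0]+Rz.apply(np.array([X,Y,Z])/1e3)+Rc.apply(g)
    return p,Rc*R.from_euler('y',180,degrees=True)
def where(g=None,o=None):
    g=G if g is None else g; o=o or r.get_obs(); Rt=R.from_rotvec(o['orientation']); Rc=Rt*R.from_euler('y',-180,degrees=True)
    c=o['tcp_pos']-Rc.apply(g); M=(R.from_euler('z',-EY)*Rc)
    v=R.from_euler('z',-EY).apply(c-np.r_[E0,0])*1e3
    e=M.as_euler('zyx',degrees=True)
    return 'X,Y,Z',v.round(1),'yaw,pitch(a),roll',np.round([e[0],-e[1],e[2]],2)
E
python3 - <<'E'
from h import *
o=r.get_obs();print(o['tcp_pos'],o['contact_force'],where())
p,Rr=cas(0,190,0)
rows([([.522,-.3,.22],R.from_rotvec(o['orientation'])),([.522,0,.22],down(90))])
rows([cas(5,160,0),cas(5,160,15),cas(5,160,35)],p0=[.522,0,.22],R0=down(90))
E
```

```text
[ 0.52227824 -0.29985086  0.02744871] [-1.21250578  1.84924988  5.38647805] ('X,Y,Z', array([ -14.8, -467.2,   11. ]), 'yaw,pitch(a),roll', array([ 4.23,  0.33, -0.03]))
[0.0, 0.0, 0.0, -0.002, -0.0008, -0.4814] rows>=4.6
[-0.0003, 0.0018, 0.0245, -0.0596, 0.747, -0.4818] rows>=8.5
[-0.0, -0.0, -0.001, -0.047, 0.4176, 0.109] rows>=4.2
[-0.0001, -0.0833, -0.0009, -0.036, 0.4175, 0.1073] rows>=4.1
[-0.0003, -0.1944, -0.0009, -0.0213, 0.4175, 0.1095] rows>=4.9
```

{"api": "apply_moves", "payload": {
  "plan": [
    [[0, 0, 0, -0.002, 0, -0.1, 1], [0, 0, 0, -0.002, 0, -0.2, 1], [0, 0, 0, -0.002, 0, -0.3, 1], [0, 0, 0, -0.002, 0, -0.4, 1], [0, 0, 0, -0.002, 0, -0.48, 1], [0, 0.002, 0.0245, -0.06, 0.09, -0.48, 1], [0, 0.002, 0.0245, -0.06, 0.2, -0.48, 1], [0, 0.002, 0.0245, -0.06, 0.3, -0.48, 1], [0, 0.002, 0.0245, -0.06, 0.4, -0.48, 1], [0, 0.002, 0.0245, -0.06, 0.5, -0.48, 1], [0, 0.002, 0.0245, -0.06, 0.6, -0.48, 1], [0, 0.002, 0.0245, -0.06, 0.7, -0.48, 1]]
  ]
}}

```text
clock: 8.5
tcp_pos: [0.5222, -0.0171, 0.2182]
orientation: [-0.001, -3.139, 0.001]
contact_force: [1.4, -0.0, -2.7]
grip_width: 0.013
```

{"api": "apply_moves", "payload": {
  "plan": [
    [[0, -0.03, 0, -0.045, 0.09, 0, 1], [0, -0.06, 0, -0.04, 0.18, 0, 1], [0, -0.09, 0, -0.036, 0.27, 0, 1], [0, -0.12, 0, -0.032, 0.36, 0, 1], [0, -0.15, 0, -0.025, 0.42, 0, 1], [0, -0.18, 0, -0.02, 0.44, 0, 1], [0, -0.1944, 0, -0.02, 0.44, 0, 1], [0, -0.1944, 0, -0.02, 0.44, 0, 1], [0, -0.1944, 0, -0.02, 0.44, 0, 1], [0, -0.1944, 0, -0.02, 0.44, 0, 1]]
  ]
}}

```text
clock: 9.33
tcp_pos: [0.5291, 0.1577, 0.2168]
orientation: [-0.004, 2.534, -0.001]
contact_force: [-0.2, -0.8, -2.1]
grip_width: 0.0129
```

Run:
```python
from h import *
o=r.get_obs();print(o['tcp_pos'],o['grip_width'],o['joints'].round(2),o['qvel'].round(2),o['contact_force'],where())
rows([cas(5,140,35)])
```

```text
[0.52914833 0.15768065 0.21676963] 0.01294218308694987 [-0.99  0.07  0.42  2.32  0.91  0.37  0.19] [ 0.04  0.01  0.01 -0.05 -0.16  0.04  0.19] [-0.19024541 -0.81568556 -2.13679651] ('X,Y,Z', array([  3.5,  -9.3, 200.6]), 'yaw,pitch(a),roll', array([-0.04, 34.79, -0.12]))
[-0.0005, -0.0012, 0.0001, 0.0835, 0.0235, 0.1263] rows>=1.5
```

{"api": "apply_moves", "payload": {
  "plan": [
    [[0, -0.001, 0, 0.04, 0.0235, 0.06, 1], [0, -0.001, 0, 0.0835, 0.0235, 0.126, 1], [0, -0.001, 0, 0.0835, 0.0235, 0.126, 1], [0, -0.001, 0, 0.0835, 0.0235, 0.126, 1], [0, -0.001, 0, 0.0835, 0.0235, 0.126, 1]]
  ]
}}

```text
clock: 9.75
tcp_pos: [0.5329, 0.1656, 0.1574]
orientation: [0.001, 2.53, -0.005]
contact_force: [1.1, 1.6, -2.8]
grip_width: 0.013
```

Run:
```python
from h import *
import pickle
fs=r.grab_frame('scene');ft=r.grab_frame('top')
o=r.get_obs();print(o['joints'].round(2),o['contact_force'],where())
def crop(f,u,v,s): return cv2.resize(f['pixels'][v:v+100,u:u+100],None,fx=4,fy=4,interpolation=cv2.INTER_CUBIC)
cv2.imwrite('pics/h1.png',np.hstack([crop(fs,200,125,4),crop(ft,185,165,4)])); pickle.dump((fs,ft),open('h1.pkl','wb'))
rows([cas(5,118,35),cas(5,97,35)])
```

```text
[-1.04  0.22  0.49  2.36  1.31  0.23 -0.27] [ 0.15369622 -0.40367745 -2.95580985] ('X,Y,Z', array([  8.1,  -0.7, 142.5]), 'yaw,pitch(a),roll', array([-0.33, 35.13, -0.2 ]))
[-0.0009, 0.0007, -0.0012, 0.0414, 0.0017, 0.0456] rows>=0.6
[-0.0009, 0.0007, -0.0012, 0.0716, 0.0017, 0.0885] rows>=1.1
```

View pics/h1.png

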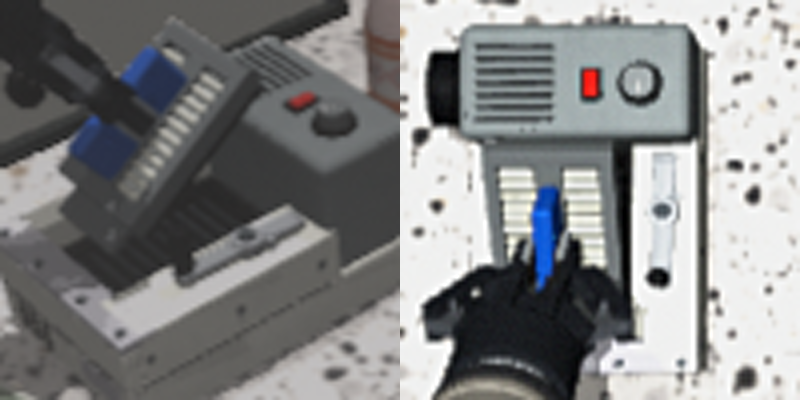

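The scene crop shows the cassette tilted tongue-low over the bay. The top crop shows the latch lying along the bay edge, fully open. I'll compare predicted and seen cassette corners.

Run:
```python
from h import *
import pickle
fs,ft=pickle.load(open('h1.pkl','rb'))
o=r.get_obs();Rt=R.from_rotvec(o['orientation']);Rc=Rt*R.from_euler('y',-180,degrees=True);c=o['tcp_pos']-Rc.apply(G)
for n,q in dict(heelL=(70,42,11),heelR=(70,-42,11),ribheelL=(45,7,45),ribheelR=(45,-7,45),frR=(-50,-42,11)).items():
    w=c+Rc.apply(np.array(q)/1e3); a=proj(ft,w); b=proj(fs,w); print(n,((a-[185,165])*4+[400,0]).round(),((b-[200,125])*4).round())
Ew=lambda p:np.r_[E0,0]+np.array(p)/1e3
for p in [(72,-89,130),(72,66,130),(-84,-89,80),(26,-66,93),(-20,-66,120)]:
    a=proj(ft,Ew(p)); b=proj(fs,Ew(p)); print(p,((a-[185,165])*4+[400,0]).round(),((b-[200,125])*4).round())
```

```text
heelL [476. 150.] [170.  10.]
heelR [609. 151.] [248.  62.]
ribheelL [526. 212.] [143.  35.]
ribheelR [548. 213.] [156.  44.]
frR [621. 309.] [127. 222.]
(72, -89, 130) [692. 141.] [321. 171.]
(72, 66, 130) [459. 140.] [179.  72.]
(-84, -89, 80) [696. 377.] [116. 348.]
(26, -66, 93) [663. 214.] [245. 233.]
(-20, -66, 120) [657. 280.] [176. 230.]
```

Run:
```python
from h import *
import pickle
fs,ft=pickle.load(open('h1.pkl','rb'))
o=r.get_obs();Rt=R.from_rotvec(o['orientation']);Rc=Rt*R.from_euler('y',-180,degrees=True);c=o['tcp_pos']-Rc.apply(G)
def dr(f,u,v):
    im=cv2.resize(f['pixels'][v:v+70,u:u+50],None,fx=8,fy=8,interpolation=cv2.INTER_CUBIC)
    for q in [(70,42,11),(70,-42,11),(-50,-42,11),(45,7,45),(45,-7,45),(45,7,11),(45,-7,11),(-35,7,45),(-35,-7,45)]:
        a=(proj(f,c+Rc.apply(np.array(q)/1e3))-[u,v]+.5)*8
        cv2.circle(im,tuple(int(k) for k in a),3,(0,0,255),-1)
    return im
cv2.imwrite('pics/h2.png',np.hstack([dr(fs,212,122),dr(ft,200,190)]))
```

```text
(no output)
```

View pics/h2.png

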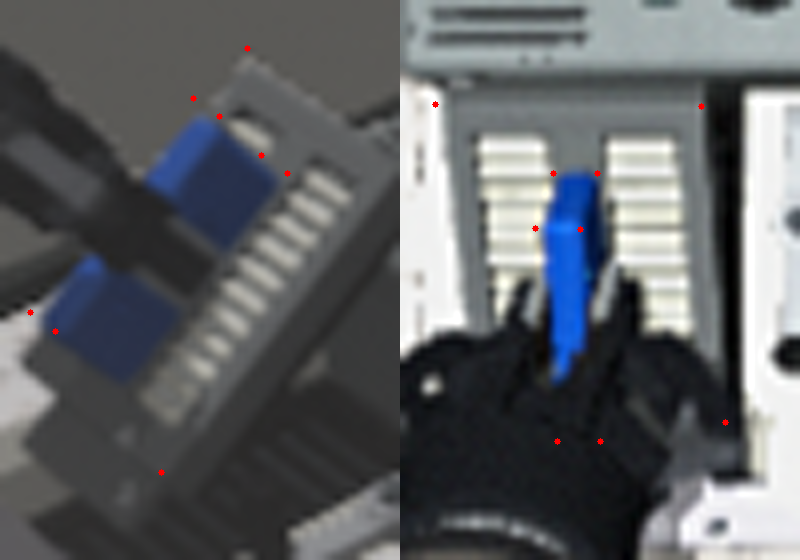

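Run:
```python
from h import *
print(where())
rows([cas(4,118,35,1),cas(4,100,35,1)])
```

```text
('X,Y,Z', array([  8.1,  -0.7, 142.5]), 'yaw,pitch(a),roll', array([-0.33, 35.13, -0.2 ]))
[-0.0009, 0.0007, -0.0012, 0.0434, 0.0042, 0.0441] rows>=0.6
[-0.0009, 0.0007, -0.0012, 0.0693, 0.0042, 0.0809] rows>=1.0
```

{"api": "apply_moves", "payload": {
  "plan": [
    [[-0.001, 0.0005, -0.001, 0.022, 0.004, 0.022, 1], [-0.001, 0.0005, -0.001, 0.0434, 0.004, 0.044, 1], [-0.001, 0.0005, -0.001, 0.0434, 0.004, 0.044, 1], [-0.001, 0.0005, -0.001, 0.0434, 0.004, 0.044, 1], [-0.001, 0.0005, -0.001, 0.0434, 0.004, 0.044, 1]]
  ]
}}

```text
clock: 10.27
tcp_pos: [0.5294, 0.168, 0.1343]
orientation: [-0.004, 2.53, 0.002]
contact_force: [0.4, 0.3, -2.9]
grip_width: 0.013
```

Run:
```python
from h import *
o=r.get_obs();print(o['joints'].round(2),o['qvel'].round(2),o['contact_force'],where())
rows([cas(4,108,35,1),cas(4,99,35,1)])
```

```text
[-1.02  0.28  0.46  2.38  1.62  0.21 -0.59] [-0.01 -0.    0.   -0.    0.02 -0.   -0.03] [ 0.43710217  0.31125302 -2.85069175] ('X,Y,Z', array([  3.9,   1. , 118.1]), 'yaw,pitch(a),roll', array([1.000e-02, 3.504e+01, 4.000e-02]))
[0.0002, 0.0002, -0.0001, 0.0143, 0.0, 0.021] rows>=0.2
[0.0002, 0.0002, -0.0001, 0.0272, -0.0, 0.0394] rows>=0.5
```

{"api": "apply_moves", "payload": {
  "plan": [
    [[0, 0, 0, 0.0143, 0, 0.021, 1], [0, 0, 0, 0.0272, 0, 0.0394, 1], [0, 0, 0, 0.0272, 0, 0.0394, 1], [0, 0, 0, 0.0272, 0, 0.0394, 1], [0, 0, 0, 0.0272, 0, 0.0394, 1]]
  ]
}}

```text
clock: 10.68
tcp_pos: [0.5293, 0.168, 0.1149]
orientation: [-0.004, 2.53, 0.002]
contact_force: [-0.5, 0.6, -2.8]
grip_width: 0.0128
```

Run:
```python
from h import *
o=r.get_obs();print(o['joints'].round(2),o['contact_force'],where())
rows([cas(4,99,33,1),cas(-2,98,33,1),cas(-7,98,33,1),cas(-5,94,28,1)])
```

```text
[-0.94  0.32  0.37  2.39  1.84  0.23 -0.83] [-0.47136828  0.60107821 -2.8431249 ] ('X,Y,Z', array([ 3.8,  1. , 98.8]), 'yaw,pitch(a),roll', array([1.000e-02, 3.503e+01, 3.000e-02]))
[0.0001, 0.0113, -0.0, -0.0023, 0.0001, 0.0003] rows>=0.3
[0.0001, 0.0113, -0.0, 0.0115, 0.0001, -0.0063] rows>=0.3
[0.0001, 0.0113, -0.0, 0.0217, 0.0001, -0.0135] rows>=0.3
[0.0001, 0.039, -0.0, 0.0199, 0.0001, -0.0011] rows>=1.0
```

{"api": "apply_moves", "payload": {
  "plan": [
    [[0, 0.0113, 0, 0.0045, 0, -0.003, 1], [0, 0.0113, 0, 0.0115, 0, -0.0063, 1], [0, 0.0113, 0, 0.0165, 0, -0.01, 1], [0, 0.0113, 0, 0.0217, 0, -0.0135, 1], [0, 0.0113, 0, 0.0217, 0, -0.0135, 1], [0, 0.0113, 0, 0.0217, 0, -0.0135, 1]]
  ]
}}

```text
clock: 11.18
tcp_pos: [0.5181, 0.1681, 0.1134]
orientation: [-0.006, 2.567, 0.001]
contact_force: [0.8, -0.1, -2.3]
grip_width: 0.0132
```

Run:
```python
from h import *
import pickle
o=r.get_obs();print(o['joints'].round(2),o['contact_force'],where())
rows([cas(-5,94.5,28,1),cas(-2.5,87.5,20,1),cas(-.5,79,10,1)])
f=r.grab_frame('scene'); cv2.imwrite('pics/s3.png',cv2.resize(f['pixels'][140:240,190:310],None,fx=6,fy=6,interpolation=cv2.INTER_CUBIC))
```

```text
[-0.98  0.31  0.42  2.39  1.66  0.19 -0.65] [ 0.77448224 -0.10951803 -2.29921259] ('X,Y,Z', array([-8. ,  1.1, 97. ]), 'yaw,pitch(a),roll', array([ 0.1 , 32.93,  0.04]))
[0.0002, 0.0274, 0.0004, -0.0064, -0.0003, 0.0107] rows>=0.7
[0.0001, 0.0719, 0.0004, -0.0075, -0.0003, 0.0313] rows>=1.8
[0.0001, 0.1274, 0.0005, -0.0063, -0.0003, 0.056] rows>=3.2
```

View pics/s3.png

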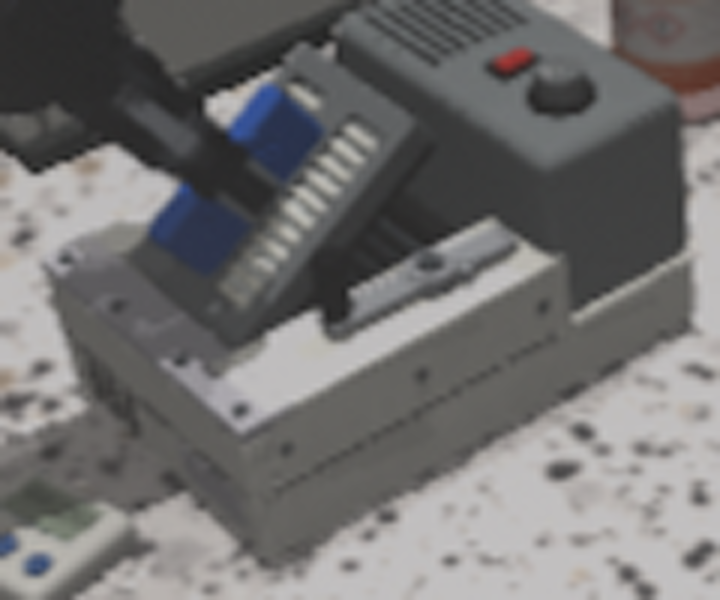

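The tongue has gone under the lip and the frame front sits at the lip edge (around (220,330)), with no contact force. Now I'll pitch it down.

{"api": "apply_moves", "payload": {
  "plan": [
    [[0, 0.0274, 0.0004, -0.0064, 0, 0.0107, 1], [0, 0.05, 0.0004, -0.007, 0, 0.021, 1], [0, 0.0719, 0.0004, -0.0075, 0, 0.0313, 1], [0, 0.0719, 0.0004, -0.0075, 0, 0.0313, 1], [0, 0.0719, 0.0004, -0.0075, 0, 0.0313, 1]]
  ]
}}

```text
clock: 11.65
tcp_pos: [0.5302, 0.1671, 0.1065]
orientation: [-0.001, 2.707, -0.027]
contact_force: [-3.6, 8.1, 2.4]
grip_width: 0.0127
```

Run:
```python
from h import *
o=r.get_obs();print(o['joints'].round(2),o['contact_force'],o['moment'],where())
rows([cas(-1.5,83,15,1),cas(-.5,79,10,1)])
```

```text
[-0.68  0.32  0.13  2.26  0.8   0.28  0.27] [-3.64944787  8.11562627  2.35278372] [1.7303644  1.22504939 0.4520464 ] ('X,Y,Z', array([ 1.7, -0.2, 89.6]), 'yaw,pitch(a),roll', array([-0.39, 24.9 , -1.26]))
[-0.0064, 0.055, 0.0002, 0.0074, 0.0024, 0.0142] rows>=1.4
[-0.0064, 0.0828, -0.0001, 0.0061, 0.0027, 0.0261] rows>=2.1
```

{"api": "apply_moves", "payload": {
  "plan": [
    [[0, 0, 0, 0, 0, 0, 1], [0, 0, 0, 0, 0, 0, 1], [0, 0, 0, 0, 0, 0, 1], [0, 0, 0, 0, 0, 0, 1]]
  ]
}}

```text
clock: 11.98
tcp_pos: [0.5313, 0.1668, 0.1069]
orientation: [0.001, 2.704, -0.026]
contact_force: [-5.0, 12.8, -1.0]
grip_width: 0.0128
```

Run:
```python
from h import *
o=r.get_obs();print(o['joints'].round(2),o['qvel'].round(2),o['contact_force'],o['moment'],where())
rows([cas(-2.5,87.5,20,1),cas(-1.5,83,15,1),cas(-.5,79,10,1)])
```

```text
[-0.68  0.32  0.14  2.26  0.81  0.28  0.26] [-0.01  0.    0.01  0.    0.    0.   -0.  ] [-4.99236776 12.83323815 -1.01994362] [2.92188829 1.59708644 0.78198276] ('X,Y,Z', array([ 2.9, -0.6, 90. ]), 'yaw,pitch(a),roll', array([-0.51, 25.07, -1.26]))
[-0.0063, 0.0282, -0.0002, 0.0112, 0.0031, 0.0012] rows>=0.7
[-0.0063, 0.056, -0.0004, 0.0103, 0.0034, 0.014] rows>=1.4
[-0.0063, 0.0837, -0.0007, 0.009, 0.0036, 0.0259] rows>=2.1
```

Run:
```python
from h import *
rows([cas(-3,90.5,25,2)])
```

```text
[-0.0063, 0.0004, 0.0001, 0.0127, 0.0055, -0.0074] rows>=0.2
```

{"api": "apply_moves", "payload": {
  "plan": [
    [[-0.003, 0, 0, 0.006, 0.003, -0.004, 1], [-0.0063, 0, 0, 0.0127, 0.0055, -0.0074, 1], [-0.0063, 0, 0, 0.0127, 0.0055, -0.0074, 1], [-0.0063, 0, 0, 0.0127, 0.0055, -0.0074, 1], [-0.0063, 0, 0, 0.0127, 0.0055, -0.0074, 1], [-0.0063, 0, 0, 0.0127, 0.0055, -0.0074, 1]]
  ]
}}

```text
clock: 12.48
tcp_pos: [0.5269, 0.1667, 0.1081]
orientation: [-0.002, 2.702, -0.004]
contact_force: [1.5, 7.3, -1.2]
grip_width: 0.0125
```

Run:
```python
from h import *
o=r.get_obs();print(o['joints'].round(2),o['contact_force'],o['moment'],where())
rows([cas(-3,90.5,25,2),cas(-2,87.5,20,2)])
```

```text
[-0.67  0.31  0.13  2.28  0.81  0.26  0.26] [ 1.52088119  7.34876976 -1.20026629] [1.6566136  0.32195379 0.65043874] ('X,Y,Z', array([-1.5, -0.4, 91.2]), 'yaw,pitch(a),roll', array([-0.14, 25.17, -0.25]))
[-0.0013, 0.0009, -0.0002, 0.0041, 0.0057, 0.0] rows>=0.1
[-0.0013, 0.0287, -0.0002, 0.0015, 0.0058, 0.0091] rows>=0.7
```

{"api": "apply_moves", "payload": {
  "plan": [
    [[-0.0013, 0, 0, 0.004, 0.006, 0, 1], [-0.0013, 0, 0, 0.004, 0.009, 0, 1], [-0.0013, 0, 0, 0.004, 0.009, 0, 1], [-0.0013, 0, 0, 0.004, 0.009, 0, 1]]
  ]
}}

```text
clock: 12.82
tcp_pos: [0.5241, 0.1669, 0.1062]
orientation: [0.0, 2.705, -0.006]
contact_force: [1.7, 3.4, -0.3]
grip_width: 0.0132
```

Run:
```python
from h import *
o=r.get_obs();print(o['contact_force'],o['moment'],where())
```

```text
[ 1.65844442  3.36636944 -0.28892476] [0.87528123 0.39720787 0.4035015 ] ('X,Y,Z', array([-4.3, -0.2, 89.4]), 'yaw,pitch(a),roll', array([-0.26, 25.  , -0.35]))
```

Run:
```python
from h import *
rows([cas(-3,89,23,1.8),cas(-2.5,87.3,20,1.8),cas(-1.5,83,15,1.8)])
```

```text
[-0.0018, 0.0111, -0.0006, -0.0039, 0.0047, 0.0026] rows>=0.3
[-0.0017, 0.0278, -0.0007, -0.0054, 0.0048, 0.0077] rows>=0.7
[-0.0017, 0.0556, -0.0008, -0.0065, 0.0048, 0.02] rows>=1.4
```

{"api": "apply_moves", "payload": {
  "plan": [
    [[-0.0018, 0, 0, -0.002, 0.008, 0, 1], [-0.0018, 0.0111, -0.0006, -0.0039, 0.008, 0.0026, 1], [-0.0018, 0.02, -0.0006, -0.005, 0.008, 0.005, 1], [-0.0018, 0.0278, -0.0006, -0.0054, 0.008, 0.0077, 1], [-0.0018, 0.0278, -0.0006, -0.0054, 0.008, 0.0077, 1], [-0.0018, 0.0278, -0.0006, -0.0054, 0.008, 0.0077, 1], [-0.0018, 0.0278, -0.0006, -0.0054, 0.008, 0.0077, 1], [-0.0018, 0.0278, -0.0006, -0.0054, 0.008, 0.0077, 1]]
  ]
}}

```text
clock: 13.48
tcp_pos: [0.5264, 0.1686, 0.1036]
orientation: [-0.003, 2.794, -0.002]
contact_force: [0.0, -0.6, -3.1]
grip_width: 0.0128
```

Run:
```python
from h import *
o=r.get_obs();print(o['contact_force'],o['moment'],o['joints'].round(2),where())
rows([cas(-2,85.5,18,1.8),cas(-1.5,83,15,1.8),cas(-.5,79,10,1.8)])
```

```text
[ 0.00487152 -0.55479357 -3.14762234] [-0.01420593  0.60729666  0.00134617] [-0.48  0.33 -0.05  2.21  0.57  0.36  0.53] ('X,Y,Z', array([-3.5,  1.6, 86.6]), 'yaw,pitch(a),roll', array([-0.08, 19.92, -0.14]))
[-0.0007, 0.0107, -0.0002, -0.0041, 0.0005, 0.0043] rows>=0.3
[-0.0007, 0.0273, -0.0002, -0.0052, 0.0006, 0.0114] rows>=0.7
[-0.0007, 0.0551, -0.0003, -0.0076, 0.0006, 0.0231] rows>=1.4
```

Free of contact again. I'll continue down in slow steps.

{"api": "apply_moves", "payload": {
  "plan": [
    [[-0.0007, 0.0107, 0, -0.0041, 0.0005, 0.0043, 1], [-0.0007, 0.019, 0, -0.0047, 0.0005, 0.008, 1], [-0.0007, 0.0273, 0, -0.0052, 0.0005, 0.0114, 1], [-0.0007, 0.0367, 0, -0.006, 0.0005, 0.0153, 1], [-0.0007, 0.046, 0, -0.0068, 0.0005, 0.0192, 1], [-0.0007, 0.0551, 0, -0.0076, 0.0005, 0.0231, 1], [-0.0007, 0.0551, 0, -0.0076, 0.0005, 0.0231, 1], [-0.0007, 0.0551, 0, -0.0076, 0.0005, 0.0231, 1], [-0.0007, 0.0551, 0, -0.0076, 0.0005, 0.0231, 1]]
  ]
}}

```text
clock: 14.23
tcp_pos: [0.5325, 0.1693, 0.0962]
orientation: [-0.004, 2.966, 0.001]
contact_force: [-0.8, 0.3, -2.8]
grip_width: 0.0131
```

Run:
```python
from h import *
o=r.get_obs();print(o['contact_force'],o['moment'],o['joints'].round(2),where())
rows([cas(-.5,79,10,1.8),cas(0,74.3,5,1.8),cas(0,71.5,2,1.8),cas(0,69.5,0,1.8)])
```

```text
[-0.81514426  0.32595932 -2.78072573] [0.02320033 0.31753014 0.03882009] [-0.28  0.4  -0.22  2.07  0.32  0.55  0.83] ('X,Y,Z', array([-0.4,  2.3, 79.2]), 'yaw,pitch(a),roll', array([-0.02, 10.05,  0.03]))
[0.0002, 0.0003, -0.0001, 0.0004, -0.0013, 0.0004] rows>=0.0
[0.0002, 0.028, -0.0001, -0.0023, -0.0013, 0.0134] rows>=0.7
[0.0002, 0.0447, -0.0001, -0.0032, -0.0013, 0.0212] rows>=1.1
[0.0002, 0.0558, -0.0001, -0.0036, -0.0013, 0.0267] rows>=1.4
```

{"api": "apply_moves", "payload": {
  "plan": [
    [[0, 0.009, 0, -0.0009, -0.0013, 0.0045, 1], [0, 0.018, 0, -0.0016, -0.0013, 0.009, 1], [0, 0.028, 0, -0.0023, -0.0013, 0.0134, 1], [0, 0.028, 0, -0.0023, -0.0013, 0.0134, 1], [0, 0.036, 0, -0.0027, -0.0013, 0.0172, 1], [0, 0.0447, 0, -0.0032, -0.0013, 0.0212, 1], [0, 0.0447, 0, -0.0032, -0.0013, 0.0212, 1], [0, 0.0447, 0, -0.0032, -0.0013, 0.0212, 1]]
  ]
}}

```text
clock: 14.9
tcp_pos: [0.5356, 0.1689, 0.0882]
orientation: [-0.004, 3.106, 0.001]
contact_force: [-0.2, 0.3, -2.2]
grip_width: 0.0132
```

Run:
```python
from h import *
o=r.get_obs();print(o['contact_force'],o['moment'],where())
rows([cas(0,71.5,2,1.8),cas(0,69,0,1.8)])
```

```text
[-0.17964204  0.28962572 -2.20341189] [-0.03256221  0.06787447  0.0860122 ] ('X,Y,Z', array([ 0.4,  1.9, 71.6]), 'yaw,pitch(a),roll', array([-0.03,  2.06,  0.05]))
[0.0003, 0.0003, -0.0002, 0.001, -0.0001, 0.0002] rows>=0.0
[0.0003, 0.0115, -0.0002, -0.0002, -0.0001, 0.0069] rows>=0.3
```

{"api": "apply_moves", "payload": {
  "plan": [
    [[0, 0.006, 0, 0, 0, 0.0035, 1], [0, 0.0115, 0, 0, 0, 0.007, 1], [0, 0.0115, 0, 0, 0, 0.009, 1], [0, 0.0115, 0, 0, 0, 0.012, 1], [0, 0.0115, 0, 0, 0, 0.012, 1]]
  ]
}}

```text
clock: 15.32
tcp_pos: [0.5356, 0.1692, 0.0854]
orientation: [0.004, -3.14, -0.001]
contact_force: [-9.6, -2.0, 17.4]
grip_width: 0.0129
```

Run:
```python
from h import *
import pickle
o=r.get_obs();print(o['contact_force'],o['moment'],where())
f=r.grab_frame('scene'); cv2.imwrite('pics/s4.png',cv2.resize(f['pixels'][140:240,190:310],None,fx=6,fy=6,interpolation=cv2.INTER_CUBIC))
```

```text
[-9.60275045 -2.02160257 17.41837377] [-0.56996551  1.39265469 -0.03255764] ('X,Y,Z', array([-0.2,  2.2, 69. ]), 'yaw,pitch(a),roll', array([-0.03, -0.11,  0.04]))
```

View pics/s4.png

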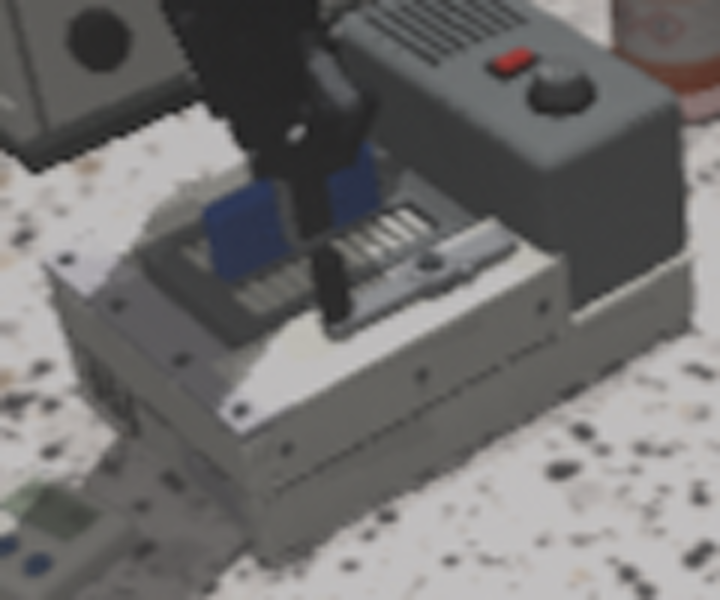

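The cassette is flush and level in the bay: measured Z 69.0, pitch -0.1°, seating force 17 N. The latch is still open. I'll release, lift, and go to the knob.

{"api": "apply_moves", "payload": {
  "plan": [
    [[0, 0, 0, 0, 0, -0.004, 0.8], [0, 0, 0, 0, 0, -0.004, 0.3], [0, 0, 0, 0, 0, -0.004, 0.2], [0, 0, 0, 0, 0, -0.004, 0.2], [0, 0, 0, 0, 0, -0.05, 0.2], [0, 0, 0, 0, 0, -0.15, 0.2], [0, 0, 0, 0, 0, -0.22, 0.2], [0, 0, 0, 0, 0, -0.22, 0.2], [0, 0, 0, 0, 0, -0.22, 0.2]]
  ]
}}

```text
clock: 16.12
tcp_pos: [0.5374, 0.1693, 0.1731]
orientation: [-0.003, 3.139, 0.004]
contact_force: [-0.5, -0.9, -0.7]
grip_width: 0.034
```

Run:
```python
from h import *
import pickle
o=r.get_obs();print(o['contact_force'],o['tcp_pos'],o['joints'].round(2),o['grip_width'])
rows([([.511,.103,.17],down(135))])
f=r.grab_frame('top'); pickle.dump(f,open('top2.pkl','wb'))
```

```text
[-0.46598207 -0.8997512  -0.73316235] [0.53739712 0.16925749 0.17314838] [-0.16  0.38 -0.32  1.87  0.14  0.91  1.03] 0.03404495439637489
[0.0005, 0.001, -0.2493, 0.0664, -0.1655, 0.0073] rows>=6.3
```

{"api": "apply_moves", "payload": {
  "plan": [
    [[0, 0, -0.04, 0.0664, -0.1655, 0, 0.2], [0, 0, -0.25, 0.0664, -0.1655, 0, 0.2], [0, 0, -0.25, 0.0664, -0.1655, 0, 0.2], [0, 0, -0.25, 0.0664, -0.1655, 0, 0.2], [0, 0, -0.25, 0.0664, -0.1655, 0, 0.2], [0, 0, -0.25, 0.0664, -0.1655, 0, 0.2], [0, 0, -0.25, 0.0664, -0.1655, 0, 0.2], [0, 0, -0.25, 0.0664, -0.1655, 0, 0.2], [0, 0, -0.25, 0.0664, -0.1655, 0, 0.2]]
  ]
}}

```text
clock: 16.92
tcp_pos: [0.5089, 0.1022, 0.1701]
orientation: [1.202, -2.899, -0.004]
contact_force: [0.1, -0.1, 0.5]
grip_width: 0.0341
```

Run:
```python
from h import *
D=down(135); print(r.get_obs()['tcp_pos'])
rows([([.511,.103,.1],D)])
piv=np.array([.557,.102]); w=lambda th:[*(piv+.046*np.array([-np.sin(th),-np.cos(th)])),.1]
print('arc');rows([(w(t),D) for t in(1.6,1.4,1.2,1.,.8,.6,.4,.2,0,-.1)],p0=w(1.6),R0=D)
```

```text
[0.50890048 0.10219476 0.17009225]
[0.0011, -0.0006, 0.0002, -0.0055, -0.0029, 0.1752] rows>=1.7
arc
[0.0, 0.0, 0.0, 0.0, 0.0, 0.0] rows>=0.0
[0.0, 0.0, 0.0, 0.015, -0.0173, 0.0] rows>=0.2
[0.0, 0.0, 0.0, 0.0263, -0.0373, 0.0] rows>=0.4
[0.0, 0.0, 0.0, 0.0335, -0.0592, 0.0] rows>=0.7
[0.0, 0.0, 0.0, 0.0361, -0.082, 0.0] rows>=0.9
[0.0, 0.0, 0.0, 0.0341, -0.1049, 0.0] rows>=1.1
[0.0, 0.0, 0.0, 0.0277, -0.1269, 0.0] rows>=1.2
[0.0, 0.0, 0.0, 0.0169, -0.1472, 0.0] rows>=1.4
[0.0, 0.0, 0.0, 0.0024, -0.165, 0.0] rows>=1.6
[0.0, 0.0, 0.0, -0.0061, -0.1727, 0.0] rows>=1.7
```

{"api": "apply_moves", "payload": {
  "plan": [
    [[0.001, 0, 0, -0.0055, -0.003, 0.09, 0.2], [0.001, 0, 0, -0.0055, -0.003, 0.17, 0.2], [0.001, 0, 0, -0.0055, -0.003, 0.17, 0.2], [0.001, 0, 0, -0.0055, -0.003, 0.17, 0.2], [0.001, 0, 0, -0.0055, -0.003, 0.17, 1], [0.001, 0, 0, -0.0055, -0.003, 0.17, 1], [0.001, 0, 0, -0.0055, -0.003, 0.17, 1], [0.001, 0, 0, -0.0055, -0.003, 0.17, 1], [0.001, 0, 0, -0.0055, -0.003, 0.17, 1]]
  ],
  "force": 20
}}

```text
clock: 17.67
tcp_pos: [0.5128, 0.1039, 0.105]
orientation: [-1.205, 2.898, -0.002]
contact_force: [-2.1, 1.5, 8.1]
grip_width: 0.0129
```

{"api": "apply_moves", "payload": {
  "plan": [
    [[0, 0, 0, 0.015, -0.0173, 0, 1], [0, 0, 0, 0.0263, -0.0373, 0, 1], [0, 0, 0, 0.0335, -0.0592, 0, 1], [0, 0, 0, 0.0361, -0.082, 0, 1], [0, 0, 0, 0.0341, -0.1049, 0, 1], [0, 0, 0, 0.0277, -0.1269, 0, 1], [0, 0, 0, 0.0169, -0.1472, 0, 1], [0, 0, 0, 0.0024, -0.165, 0, 1], [0, 0, 0, -0.004, -0.171, 0, 1], [0, 0, 0, -0.004, -0.171, 0, 1], [0, 0, 0, -0.004, -0.171, 0, 1]]
  ]
}}

```text
clock: 18.58
tcp_pos: [0.5584, 0.0562, 0.1039]
orientation: [1.204, -2.895, 0.0]
contact_force: [-12.4, 0.9, 11.4]
grip_width: 0.0132
```

{"api": "apply_moves", "payload": {
  "plan": [
    [[0, 0, 0, -0.003, -0.003, 0.003, 1], [0, 0, 0, -0.0055, -0.0055, 0.003, 1], [0, 0, 0, -0.0055, -0.0055, 0.003, 1], [0, 0, 0, -0.0055, -0.0055, 0.003, 1]]
  ]
}}

```text
clock: 18.92
tcp_pos: [0.5593, 0.0567, 0.1031]
orientation: [1.203, -2.891, -0.001]
contact_force: [-21.8, 1.3, 22.8]
grip_width: 0.0129
```

{"api": "apply_moves", "payload": {
  "plan": [
    [[0, 0, 0, 0.004, 0.004, -0.005, 0.9], [0, 0, 0, 0.004, 0.004, -0.005, 0.3], [0, 0, 0, 0.004, 0.004, -0.005, 0.2], [0, 0, 0, 0.004, 0.004, -0.005, 0.2], [0, 0, 0, 0.004, 0.004, -0.05, 0.2], [0, 0, 0, 0.004, 0.004, -0.15, 0.2], [0, 0, 0, 0.1, 0.0, -0.3, 0.2], [0, 0, 0, 0.3, 0.0, -0.35, 0.2], [0, 0, 0, 0.3, 0.0, -0.35, 0.2], [0, 0, 0, 0.3, 0.0, -0.35, 0.2], [0, 0, 0, 0.3, 0.0, -0.35, 0.2]]
  ]
}}

```text
clock: 19.83
tcp_pos: [0.4791, -0.0331, 0.2449]
orientation: [-1.196, 2.902, -0.008]
contact_force: [-0.4, -0.0, 0.1]
grip_width: 0.0336
```

Run:
```python
from h import *
o=r.get_obs();print(o['tcp_pos'],o['contact_force'],o['grip_width'])
fs=r.grab_frame('scene');ft=r.grab_frame('top')
c=lambda f,u,v:cv2.resize(f['pixels'][v:v+100,u:u+100],None,fx=4,fy=4,interpolation=cv2.INTER_CUBIC)
cv2.imwrite('pics/end.png',np.hstack([c(fs,200,130),c(ft,185,165)]))
```

```text
[ 0.47905041 -0.03309654  0.2448691 ] [-0.36485226 -0.01687874  0.11903352] 0.033570520833059676
```

View pics/end.png

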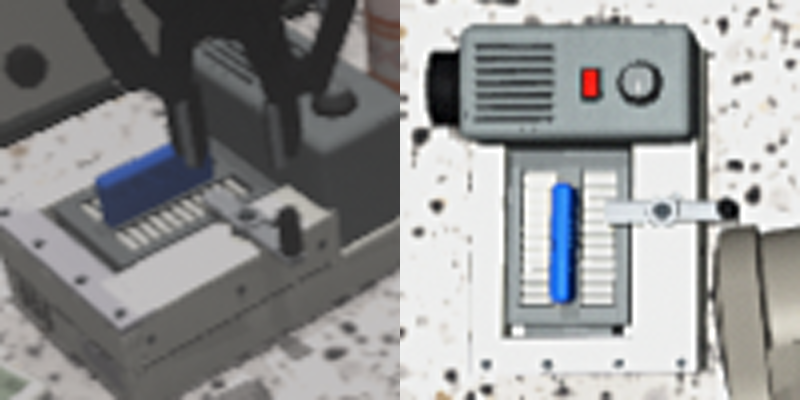

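The final view shows the cassette flush in the bay. The latch lies straight across its edge (pivot (661,210), knob (728,210)), and the gripper is clear.

```bash
python3 -c "
from bench import r
print(r.get_obs()['clock'],r.hand_in())"
```

```text
the job is handed in; nothing more can be done
19.9333 None
```

The fresh cassette is seated in the extractor bay with the latch closed over it, and I handed the job in at 19.9 s of the 67 s allowed. The hand-in gives no verdict, so success rests on my own checks.

- **Latch open:** I swung it by the knob until it stopped against its end, and the top view showed it lying along the bay's edge.
- **Seating:** I tipped the cassette about 35°, put the tongue under the lip and lowered the heel. It read 69.0 mm high (as specified) and 0.1° from level, with 17 N of seating force.
- **Latch closed:** I pushed it to its closed stop with about 22 N. After I let go, the last picture showed it straight across the bay's edge, the cassette flush and the gripper clear.

**Disagreements:**
- The cassette touched the right bay wall on the way down, with about 13 N sideways. My first estimate of the bay's position was about 2 mm off to the right; I shifted over and it ran free.
- While opening the latch I made one wrong-direction nudge on the knob. The wrist force stayed at about 30 N.

I did not touch the used cassette, wash bottle or beaker. I also took no final close-up of them.

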